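# Zero a click dial, raise the sample seven clicks, start the reading

## Task

Set the sample height on the bench instrument: turn its round dial back anticlockwise until it just meets its end stop, without wrenching it against the stop, then turn it clockwise exactly seven clicks and let go. Then press the start key fully down and release it; leave the glassware and the scoop beside the instrument where they are.

Things in the scene. Friction and masses are not known exactly. Their poses are not given: they have to be found in the camera images.
- console: White bench instrument, fixed: a flat case 220 mm (x) by 340 mm (y), its top deck 70 mm above the bench. Origin at the centre of its underside; z up, x from front edge to back edge. On the +y half of the deck stands a clear-walled sample chamber 140 mm square (x -70 to 70, y 20 to 160 mm), its roof 190 mm above the bench. Dial and start key are on the -y half.
- dial_top (a point): Centre of the top face of the dial, on its vertical axis: a plain black cylinder, 60 mm in diameter, 32 mm tall, its top 35 mm above the deck, with a white pointer line on the top that points to the ticks. It stands on a grey disc 94 mm across. This point and its axes do not turn with the dial. The dial's angle is not measured; it starts 4 to 9 clicks from its stop.
- dial_base (a point): Point on the dial's axis at deck height. Seen from above, clockwise raises the sample platform, anticlockwise lowers it. Clicks are 20 degrees (0.349 rad) apart, 12 in all from the stop, with a black tick mark for each. It takes 0.12 N m to turn out of a click, easing half-way, then it is drawn into the next; let go, it springs into the nearest one. A 40 N pinch holds it firmly.
- dial_stop (a point): The long tick mark of click 0, on the front side (-x of console) of the dial, 39 mm from its axis: the pointer is there at the anticlockwise end stop. The stop is springy, the moment rising steadily to 0.25 N m at 4 degrees and 0.4 N m at 10 degrees past click 0; wrenching the dial more than 10 degrees past click 0 damages it.
- platform (a joint): Height of the sample platform in the chamber, in m, geared to the dial: 0 at the end stop, 0.00025 (a quarter of a millimetre) a click, 0.00175 at seven clicks. The reading has noise coarser than a click, so it cannot count them.
- platform_top (a point): Centre of the top of the steel sample platform, 72 mm across, inside the chamber. Not to be touched.
- start_key_top (a point): Centre of the top of the round grey start key, 26 mm in diameter, a spring push button in a round housing on the deck, 125 mm in front of the dial's axis (toward -x of console). It is pressed straight down.
- start_key (a joint): How far the start key is pressed, in m: 0 up, 0.006 fully down, which takes about 5 N. It springs back.
- beaker: Loose glass beaker, 68 mm across and 90 mm tall, on the bench; origin at the centre of its underside. Bystander.
- vial: Loose small glass jar with a white cap, 34 mm across and 55 mm tall, on the bench; origin at the centre of its underside. Bystander.
- scoop: Loose white plastic scoop, 150 mm long, lying on the bench along its own x; origin at the middle of its underside. Bystander.

How it is judged (in metres and radians):
On the way, in this order (a step that is already met when the one before it is completed fails the run):
1. the dial has been turned back to its end stop (platform within 0.05 mm of 0) (value of joint platform below 5e-05 m), for 0.1 s.
2. the dial stands at the seventh click with no finger on it (platform at 1.75 mm, within 0.085 mm or a third of a click) (value of joint platform between 0.001665 and 0.001835 m and contact force between the fingers and console below 0.1 N), for 0.2 s.
3. the start key is pressed fully down (5 mm or more) with the dial at the seventh click (value of joint start_key above 0.005 m and value of joint platform between 0.001665 and 0.001835 m), for 0.1 s.
At the end, for the whole second after the job is handed in: The dial rests at the seventh click from its end stop (platform at 1.75 mm, within 0.085 mm or a third of a click), and the start key is up again (within 1 mm) (value of joint platform between 0.001665 and 0.001835 m and value of joint start_key below 0.001 m); the robot touches nothing.
It fails at once if the dial is wrenched against its stop (more than 10 degrees past click 0, about 0.4 N m) (value of joint platform below -0.000125 m).
It fails at once if the beaker, the jar or the scoop is displaced by more than 20 mm (distance of any of beaker, vial, scoop from where it was at the start of the episode above 0.02 m).
It also fails if it takes over 72 s, if anything falls off the work surface, if the arm or the gripper's body presses on something with over 40 N, if the wrist force passes 120 N, or if a joint passes its speed limit or range.

## Robot

A 6-joint arm with a two-finger parallel gripper is mounted at the origin on the work surface. World frame = base frame: x ahead of the robot, y to its left, z up, the work surface at z = 0. Lengths are in mm, angles in rad, forces in N, time in s.
With the tool pointing down it reaches from about 275 to 1000 mm from the base axis. Payload 8.4 kg.
Tool frame: the origin (TCP) lies at the very end of the fingers, on their centre line; the grasp point (between the pads) lies 19 mm behind it; z points along the fingers, y is the direction in which the jaws open and shut (so a half turn about z gives the same grasp; the last joint's range is limited). The gripper opens to 85 mm and grips with 20 to 120 N. Pads are 22 mm wide; open, the fingers measure 114 mm over their backs; the gripper's body (76 mm by 85 mm) begins 54 mm behind the grasp point. The pads swing forward as they close: fully open they stand 13 mm farther back than shut.
Start: joints at [-1.197, 0.353, 1.633, -0, 1.155, -0.002], TCP at [229.384, -581.387, 231.281] pointing down, gripper open.
Joint ranges: [-2.63, 2.63], [-0.92, 2.1], [0.06, 2.66], [-1.3, 4.44], [0, 2.69], [-3.02, 3.02]. Speed limits (rad/s): [2.22, 2.22, 2.79, 3.14, 3.14, 3.14].

## Interface

Orientations are given as [roll, pitch, yaw] about the fixed x, y, z axes, in that order (R = Rz(yaw) Ry(pitch) Rx(roll)).
In Python, from rig import r gives the robot as it stands.
- The arm moves only by the tool move_arm, never from a script. Its argument "increments" is a list of rows, each an object of numbers: "tx", "ty", "tz": the shift along the tool's x, y, z in cm; "rx", "ry", "rz": the turn, a rotation vector about the tool's x, y, z in degrees; "gripper": the gripper's target within -1 to 1 (fully open at 1, half-way at 0, shut at -1). A call has 1 to 12 rows; each row shifts and turns the commanded pose from where the row before left it, along the tool's axes as they then stand; what a row does not reach is not made up. A row lasts 1/10 s, in which the tool goes at most 50 mm and 8.59 degrees, less where a joint would pass 70% of its speed; a pose out of reach is approached as far as the arm can. A call is refused whole if a number of a shift passes 5 or a number of a turn 8.59, either way. A call with a gripper value outside its range is refused whole. The fingers move at their own pace and stop on an object; "squeeze" is the grip in N (left out, the last holds). Time passes only in rows, so rows that do not move let the fingers close. It gives the time, the measured TCP pose, the force and the opening at its end, in the units of the state.
- r.sense(): the state, without advancing time (a new reading comes with each control period).
- r.grab_frame(name): name is "scene" or "side" or "wrist"; returns (picture, depth): 384x512x3 uint8, red, green, blue; 384x512 float32, mm along the optical axis (not along the pixel's ray), 0 where there is no reading.
- r.camera_model(name): a dict with "fx", "fy", "cx", "cy" (pixels), "R" (3x3) and "t" (3): a world point X has camera coordinates R X + t; the wrist camera has in their place "hand_eye" (4x4, takes a point from camera to tool coordinates, whose origin is the TCP and whose axes are the flange's). Camera axes: x right, y down, z forward; pixel columns grow to the right and rows downward; lengths in mm; the calibration is good to about 2 mm. A picture is of the moment at which its call begins: read the wrist's pose just before it. camera_model takes no time and is no camera call.
- r.sign_off(): hands the job in, once; it reports no verdict.
Trained networks look in the newest picture that a camera, given by its name, has taken for a name from the list of things; names that differ only in an ending like _2 or _b are one class to them, and where a whole thing is asked for, a point or a joint stands for the part that bears it (a point fixed in the world has none). Each returns a list of dicts, best first, with "confidence" (0 to 1); they miss things now and then, are a little off and sometimes report something else, mostly with a low value. They report only what shows in the picture. A call takes as long as a camera call.
- r.cut_out(query, camera): "mask" (384x512 bool, what is visible of it) and "bbox" ([left, top, right, bottom] in pixels, round what is visible of it).
- r.place_of(query, camera): "location" ([row, column] in pixels: a listed point, or the origin of a listed thing).
The state is a dict: "clock": time; "qpos": joint angles; "qvel": joint speeds; "joint_efforts": joint torques, N m; "eef_pos": TCP position; "tcp_rot": TCP orientation; "contact_force": force on the tool from outside, world axes, zero at the start; "wrist_torque": the same for the moment, N m; "opening": opening from 0.0 (shut) to 1.0 (fully open).
Only numpy, scipy, OpenCV 4.12 (cv2) and the standard library are available. Lean on these libraries where they do the work, as an engineer would, in place of code of your own. Each camera call takes 0.05 s, during which the arm holds its last target. There are 200 camera calls.

## Working session

There is one attempt and no reset: what is moved stays moved. The work goes in short steps, Python scripts to look and compute and a tool call to move; the robot and the scene stay as the last step left them, time stands still between calls to the robot, and variables do not carry over. Pictures are saved under pics/ and viewed, about 8 in all and at most 12, crops included, and the job is handed in when it is done.

Besides the shell and the picture viewer there is one more tool, called after "Call:" as name(argument=value, ...) on one line, values as JSON. move_arm: Moves the arm, as the interface text tells. Its arguments: {"type":"object","properties":{"increments":{"type":"array","items":{"type":"object","properties":{"tx":{"type":"number"},"ty":{"type":"number"},"tz":{"type":"number"},"rx":{"type":"number"},"ry":{"type":"number"},"rz":{"type":"number"},"gripper":{"type":"number"}}}},"squeeze":{"type":"number"}},"required":["increments"]}

```bash
mkdir -p pics
cat > h.py <<'E'
import numpy as np, cv2
from rig import r
from scipy.spatial.transform import Rotation as Ro
def toolT():
    s=r.sense(); T=np.eye(4); T[:3,:3]=Ro.from_euler('xyz',s['tcp_rot']).as_matrix(); T[:3,3]=s['eef_pos']; return T
def world(cam,row,col,z=None,d=None,T=None):
    m=r.camera_model(cam)
    ray=np.array([(col-m['cx'])/m['fx'],(row-m['cy'])/m['fy'],1.])
    if cam=='wrist':
        M=(toolT() if T is None else T)@np.array(m['hand_eye']); R=M[:3,:3]; o=M[:3,3]
    else:
        R=np.array(m['R']).T; o=-R@np.array(m['t'])
    v=R@ray
    return o+v*(d if z is None else (z-o[2])/v[2])
def save(n,p): cv2.imwrite('pics/'+n,p[...,::-1])
E
python3 - <<'E'
from h import *
np.set_printoptions(precision=1,suppress=True)
s=r.sense(); print(s)
H={'dial_top':105,'dial_base':70,'dial_stop':73,'start_key_top':None,'console':0,'beaker':0,'vial':0,'scoop':0}
ims=[]
for c in ['scene','side','wrist']:
    T=toolT(); p,d=r.grab_frame(c); ims.append(p)
    for q in H:
        for o in r.place_of(q,c)[:1]:
            a,b=o['location']; dd=d[min(int(a),383),min(int(b),511)]
            print(c,q,round(o['confidence'],2),np.round([a,b]),world(c,a,b,d=dd,T=T),world(c,a,b,z=H[q],T=T) if H[q] is not None else '')
save('a.png',cv2.resize(np.hstack(ims[:2]),(800,300))); save('b.png',ims[2])
print(r.camera_model('wrist'))
E
```

```text
{'clock': 0.0, 'qpos': array([-1.2,  0.4,  1.6,  0. ,  1.2, -0. ]), 'qvel': array([ 0., -0.,  0., -0.,  0., -0.]), 'joint_efforts': array([ -0. , -60.5, -34.2,   0. ,   0. ,  -0. ]), 'eef_pos': array([ 229.2, -580.9,  230.6]), 'tcp_rot': array([-3.1, -0. ,  0.4]), 'contact_force': array([ 0.9, -0.9,  0.2]), 'wrist_torque': array([ 0., -0.,  0.]), 'opening': 0.9944350142905954}
scene dial_top 0.77 [164. 214.] [633.5 -86.9 104.8] [633.6 -86.7 105. ]
scene dial_base 0.73 [166. 228.] [622.9 -61.7 106.1] [595.  -84.7  70. ]
scene dial_stop 0.97 [163. 228.] [615.1 -68.1 104.4] [590.5 -88.4  73. ]
scene start_key_top 0.6 [131. 254.] [503.4 -88.5  94.4] 
scene beaker 0.62 [131. 184.] [ 537.8 -254.9   34.2] [ 509.8 -284.6    0. ]
scene vial 0.84 [177. 139.] [ 685.7 -251.4   14.7] [ 677.3 -263.7    0. ]
scene scoop 0.61 [260. 218.] [747.1   5.7  10.5] [742.1   1.1   0. ]
side dial_top 0.59 [200. 294.] [633.8 -91.2 104.3] [633.4 -91.5 105. ]
side dial_base 0.68 [212. 295.] [ 616.8 -109.7  104.3] [637.4 -94.7  70. ]
side dial_stop 0.58 [222. 276.] [595.1 -87.7  70.6] [593.8 -88.7  73. ]
side start_key_top 0.62 [243. 238.] [507.7 -84.2  90.7] 
side console 0.72 [217. 238.] [551.2 -35.1  71.5] [583.   4.   0.]
side beaker 0.94 [347. 321.] [ 487.1 -287.2   78. ] [ 513.1 -280.1    0. ]
side vial 0.9 [280. 374.] [ 665.4 -268.8   17. ] [ 675.5 -266.9    0. ]
side scoop 0.55 [179. 296.] [736.  -13.1  15.3] [746.9  -5.    0. ]
{'fx': 278.9542722542726, 'fy': 278.9542722542726, 'cx': 260.65628787735585, 'cy': 191.7418630902678, 'hand_eye': array([[  -0. ,   -1. ,   -0.3,   66.2],
       [   1. ,   -0. ,   -0. ,   -0.7],
       [   0. ,   -0.3,    1. , -142.2],
       [   0. ,    0. ,    0. ,    1. ]])}
```

View pics/a.png

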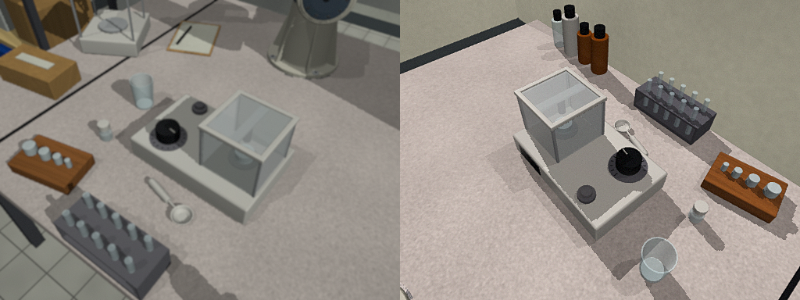

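The dial is near (633, -89) and the key near (506, -86). The measured height of 105 mm and the roughly 127 mm spacing match the description. The scene view shows the dial at about (168,130) and the key at (200,107) in the half-scale picture. The beaker, jar and scoop are clear of both. I'll move over the dial.

Call:
move_arm(increments=[{"tx": 4,"ty": -2.25,"gripper": 1},{"tx": 4,"ty": -2.25},{"tx": 4,"ty": -2.25},{"tx": 4,"ty": -2.25},{"tx": 4,"ty": -2.25},{"tx": 4,"ty": -2.25},{"tx": 4,"ty": -2.25},{"tx": 4,"ty": -2.25},{"tx": 4,"ty": -2.25},{"tx": 4,"ty": -2.25},{"tx": 4,"ty": -2.25},{"tx": 4,"ty": -2.25}])

```text
invalid input
```

Call:
move_arm(increments=[{"tx": 4,"ty": -2.25,"tz": 0,"rx": 0,"ry": 0,"rz": 0,"gripper": 1},{"tx": 4,"ty": -2.25,"tz": 0,"rx": 0,"ry": 0,"rz": 0,"gripper": 1},{"tx": 4,"ty": -2.25,"tz": 0,"rx": 0,"ry": 0,"rz": 0,"gripper": 1},{"tx": 4,"ty": -2.25,"tz": 0,"rx": 0,"ry": 0,"rz": 0,"gripper": 1}], squeeze=40)

```text
clock: 1.75
eef_pos: [346.0, -437.6, 231.4]
tcp_rot: [3.141, -0.0, 0.375]
contact_force: [0.2, -0.1, -0.6]
opening: 1.003
```

```bash
python3 -c "
from h import *
s=r.sense();print(s['clock'],s['eef_pos'],s['tcp_rot'],s['qpos'])"
```

```text
1.75 [ 346.00303155 -437.61597089  231.37364769] [ 3.14129556e+00 -2.35754828e-04  3.75178258e-01] [-9.04555032e-01  2.48881947e-01  1.77870319e+00  1.56668399e-04
  1.11365527e+00  2.90993946e-01]
```

Call:
move_arm(increments=[{"tx": 4.3,"ty": -2.4,"tz": 0,"rx": 0,"ry": 0,"rz": 0,"gripper": 1},{"tx": 4.3,"ty": -2.4,"tz": 0,"rx": 0,"ry": 0,"rz": 0,"gripper": 1},{"tx": 4.3,"ty": -2.4,"tz": 0,"rx": 0,"ry": 0,"rz": 0,"gripper": 1},{"tx": 4.3,"ty": -2.4,"tz": 0,"rx": 0,"ry": 0,"rz": 0,"gripper": 1},{"tx": 4.3,"ty": -2.4,"tz": 0,"rx": 0,"ry": 0,"rz": 0,"gripper": 1},{"tx": 4.3,"ty": -2.4,"tz": 0,"rx": 0,"ry": 0,"rz": 0,"gripper": 1},{"tx": 4.3,"ty": -2.4,"tz": 0,"rx": 0,"ry": 0,"rz": 0,"gripper": 1},{"tx": 4.3,"ty": -2.4,"tz": 0,"rx": 0,"ry": 0,"rz": 0,"gripper": 1},{"tx": 4.3,"ty": -2.4,"tz": 0,"rx": 0,"ry": 0,"rz": 0,"gripper": 1},{"tx": 0,"ty": 0,"tz": 0,"rx": 0,"ry": 0,"rz": 7.2,"gripper": 1},{"tx": 0,"ty": 0,"tz": 0,"rx": 0,"ry": 0,"rz": 7.2,"gripper": 1},{"tx": 0,"ty": 0,"tz": 0,"rx": 0,"ry": 0,"rz": 7.2,"gripper": 1}], squeeze=40)

```text
clock: 2.95
eef_pos: [626.1, -95.3, 231.0]
tcp_rot: [3.142, 0.0, -0.005]
contact_force: [0.2, 0.2, -0.2]
opening: 1.0
```

```bash
cat > look.py <<'E'
from h import *
import sys
np.set_printoptions(precision=1,suppress=True)
T=toolT(); s=r.sense(); p,d=r.grab_frame('wrist')
print(s['clock'],s['eef_pos'],s['tcp_rot'],'q6',s['qpos'][5])
H={'dial_top':105,'dial_base':70,'dial_stop':70.5,'start_key_top':92}
for q in H:
    for o in r.place_of(q,'wrist')[:1]:
        a,b=o['location']; dd=d[min(int(a),383),min(int(b),511)]
        print(q,round(o['confidence'],2),np.round([a,b]),world('wrist',a,b,d=dd,T=T),world('wrist',a,b,z=H[q],T=T))
np.save('T.npy',T); save(sys.argv[1],p)
# top-down rectified view at dial top height, 3 px/mm, up = world +x, left = +y
c=np.array([float(v) for v in sys.argv[2].split(',')]); z=float(sys.argv[3]) if len(sys.argv)>3 else 105
m=r.camera_model('wrist'); M=np.linalg.inv(T@np.array(m['hand_eye']))
g=np.arange(-59,60,1/4); X,Y=np.meshgrid(g[::-1],g[::-1],indexing='ij')
P=np.stack([X+c[0],Y+c[1],np.full_like(X,z)],-1)@M[:3,:3].T+M[:3,3]
u=P[...,0]/P[...,2]*m['fx']+m['cx']; v=P[...,1]/P[...,2]*m['fy']+m['cy']
rect=cv2.remap(p,u.astype('f4'),v.astype('f4'),1)
# pointer: bright pixels inside r<29
rr=np.hypot(X,Y); g8=rect.mean(-1); w=(g8>130)&(rr<26)
if w.sum()>5:
    x,y=X[w],Y[w]; print('bright n',w.sum(),'mean',x.mean(),y.mean(),'ang',np.degrees(np.arctan2(y.mean(),x.mean())))
    A=np.stack([x-x.mean(),y-y.mean()]); e=np.linalg.svd(A,full_matrices=False)[0][:,0]; e*=np.sign(e@[x.mean(),y.mean()])
    print('line dir ang',np.degrees(np.arctan2(e[1],e[0])),'extent',np.ptp(e@A))
cv2.imwrite('pics/r_'+sys.argv[1],rect[...,::-1])
E
python3 look.py c.png 633.5,-89
```

```text
2.95 [626.1 -95.3 231. ] [ 3.1  0.  -0. ] q6 1.4226450404646487
dial_top 0.81 [183. 252.] [627.3 -86.1 104. ] [627.5 -86.1 105. ]
dial_stop 0.76 [212. 254.] [585.2 -86.7  71.6] [584.8 -86.6  70.5]
start_key_top 0.95 [283. 252.] [506.1 -83.7  91.3] [506.6 -83.7  92. ]
```

```bash
python3 -c "
import cv2,numpy as np
a=cv2.imread('pics/c.png');b=cv2.imread('pics/r_c.png');b=cv2.resize(b,(288,288));a=cv2.resize(a,(512,384));b=cv2.copyMakeBorder(b,0,96,0,0,0);cv2.imwrite('pics/c2.png',np.hstack([a,b]))"
```

```text
(no output)
```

View pics/c2.png

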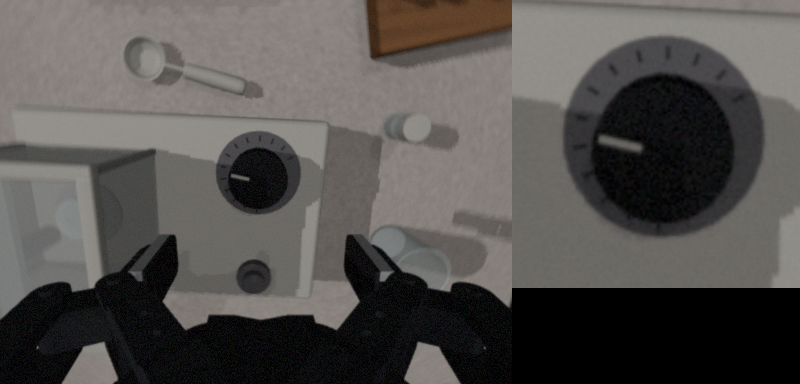

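The dial is at about (258,178) in the wrist picture, with its pointer to the left and slightly up. The ticks run clockwise from the bottom (front) through the left. The pointer looks to be near click 5, and the network's dial centre is a few mm off. I'll fit the circle and the angles.

```bash
cat > fit.py <<'E'
import cv2,numpy as np,sys
f,cx,cy=sys.argv[1],float(sys.argv[2]),float(sys.argv[3])
im=cv2.imread(f); g=cv2.GaussianBlur(im,(0,0),2).mean(-1)
def circ(th):
    m=(g<th).astype('u1'); m=cv2.morphologyEx(m,cv2.MORPH_CLOSE,np.ones((15,15)))
    C=[c for c in cv2.findContours(m,0,1)[0] if cv2.contourArea(c)>5000]
    for c in C:
        (u,v),(a,b),_=cv2.fitEllipse(c); yield th,cx+59-v/4,cy+59-u/4,a/4,b/4
for th in (30,38,46,55,85,95):
    for o in circ(th): print('dark<%d centre (%.1f,%.1f) diam %.1f %.1f'%o)
n=g.shape[0]; x=cx+59-np.arange(n)[:,None]/4+0*np.arange(n); y=cy+59-np.arange(n)[None]/4+0*x
dx,dy=x-float(sys.argv[4]),y-float(sys.argv[5]); R=np.hypot(dx,dy); A=np.degrees(np.arctan2(dy,dx))  # ccw from world +x
w=(im.mean(-1)>float(sys.argv[6]) if len(sys.argv)>6 else im.mean(-1)>75)&(R<26)
print('pointer px',w.sum(),'cw from -x:',(180-np.degrees(np.arctan2(dy[w].mean(),dx[w].mean())))%360,'r',R[w].min(),R[w].max())
P=np.stack([dx[w],dy[w]]); P-=P.mean(1,keepdims=True); e=np.linalg.svd(P,full_matrices=False)[0][:,0]
print('line dir cw from -x (mod 180):',(180-np.degrees(np.arctan2(e[1],e[0])))%180)
E
python3 fit.py pics/r_c.png 633.5 -89 631.8 -91.9
```

```text
dark<30 centre (630.5,-92.0) diam 58.1 61.4
dark<38 centre (630.3,-91.5) diam 60.2 62.6
dark<46 centre (629.8,-90.7) diam 63.1 64.6
dark<55 centre (629.6,-93.4) diam 65.0 80.6
dark<85 centre (635.4,-92.6) diam 82.1 83.1
dark<95 centre (635.2,-92.5) diam 83.2 84.2
pointer px 756 cw from -x: 94.91951567611966 r 8.90014044833002 25.952360200952835
line dir cw from -x (mod 180): 103.18441340722723
```

Pointer direction is 103° clockwise from world -x, and the console is yawed about 3°, so the dial sits at click 5 (100°). Descending with the axis at about (629.5, -92).

Call:
move_arm(increments=[{"tx": 0.33,"ty": -0.33,"tz": 4,"rx": 0,"ry": 0,"rz": 0,"gripper": 1},{"tx": 0,"ty": 0,"tz": 4,"rx": 0,"ry": 0,"rz": 0,"gripper": 1},{"tx": 0,"ty": 0,"tz": 3,"rx": 0,"ry": 0,"rz": 0,"gripper": 1},{"tx": 0,"ty": 0,"tz": 2.5,"rx": 0,"ry": 0,"rz": 0,"gripper": 1},{"tx": 0,"ty": 0,"tz": 2,"rx": 0,"ry": 0,"rz": 0,"gripper": 1},{"tx": 0,"ty": 0,"tz": 0,"rx": 0,"ry": 0,"rz": 0,"gripper": 1}], squeeze=40)

```text
clock: 3.8
eef_pos: [627.1, -92.6, 73.5]
tcp_rot: [-3.141, 0.005, 0.001]
contact_force: [-0.1, 0.4, -0.2]
opening: 1.001
```

Call:
move_arm(increments=[{"tx": 0,"ty": 0,"tz": 0,"rx": 0,"ry": 0,"rz": 0,"gripper": -1},{"tx": 0,"ty": 0,"tz": 0,"rx": 0,"ry": 0,"rz": 0,"gripper": -1},{"tx": 0,"ty": 0,"tz": 0,"rx": 0,"ry": 0,"rz": 0,"gripper": -1},{"tx": 0,"ty": 0,"tz": 0,"rx": 0,"ry": 0,"rz": 0,"gripper": -1},{"tx": 0,"ty": 0,"tz": 0,"rx": 0,"ry": 0,"rz": 0,"gripper": -1},{"tx": 0,"ty": 0,"tz": 0,"rx": 0,"ry": 0,"rz": 0,"gripper": -1}], squeeze=40)

```text
clock: 4.4
eef_pos: [630.1, -92.2, 78.2]
tcp_rot: [-3.141, -0.002, -0.001]
contact_force: [-1.9, 3.2, 8.2]
opening: 0.687
```

```bash
cat > st.py <<'E'
from h import *
s=r.sense()
np.set_printoptions(precision=3,suppress=True)
for k in ('clock','eef_pos','tcp_rot','contact_force','wrist_torque','opening'): print(k,s[k])
print('yaw deg',np.degrees(s['tcp_rot'][2]),'q6',s['qpos'][5])
E
python3 st.py
```

```text
clock 4.4
eef_pos [630.145 -92.224  78.229]
tcp_rot [-3.141 -0.002 -0.001]
contact_force [-1.895  3.171  8.219]
wrist_torque [0.791 0.246 0.022]
opening 0.6868897026031632
yaw deg -0.05597250213910087 q6 1.4229317585737302
```

Call:
move_arm(increments=[{"tx": 0,"ty": 0,"tz": -0.2,"rx": 0,"ry": 0,"rz": -8,"gripper": -1},{"tx": 0,"ty": 0,"tz": 0,"rx": 0,"ry": 0,"rz": -8,"gripper": -1},{"tx": 0,"ty": 0,"tz": 0,"rx": 0,"ry": 0,"rz": -4,"gripper": -1},{"tx": 0,"ty": 0,"tz": 0,"rx": 0,"ry": 0,"rz": 0,"gripper": -1}], squeeze=40)

```text
clock: 4.8
eef_pos: [630.0, -92.3, 78.5]
tcp_rot: [3.141, -0.002, 0.351]
contact_force: [4.0, 2.2, -10.1]
opening: 0.684
```

```bash
python3 st.py
```

```text
clock 4.8
eef_pos [630.018 -92.345  78.481]
tcp_rot [ 3.141 -0.002  0.351]
contact_force [  4.029   2.225 -10.096]
wrist_torque [ 0.581 -0.655  0.05 ]
opening 0.6838764232183049
yaw deg 20.096502878049325 q6 1.0712800608556399
```

Call:
move_arm(increments=[{"tx": 0,"ty": 0,"tz": 0,"rx": 0,"ry": 0,"rz": -8,"gripper": -1},{"tx": 0,"ty": 0,"tz": 0,"rx": 0,"ry": 0,"rz": -8,"gripper": -1},{"tx": 0,"ty": 0,"tz": 0,"rx": 0,"ry": 0,"rz": -8,"gripper": -1},{"tx": 0,"ty": 0,"tz": 0,"rx": 0,"ry": 0,"rz": -8,"gripper": -1},{"tx": 0,"ty": 0,"tz": 0,"rx": 0,"ry": 0,"rz": -8,"gripper": -1},{"tx": 0,"ty": 0,"tz": 0,"rx": 0,"ry": 0,"rz": -8,"gripper": -1},{"tx": 0,"ty": 0,"tz": 0,"rx": 0,"ry": 0,"rz": -8,"gripper": -1},{"tx": 0,"ty": 0,"tz": 0,"rx": 0,"ry": 0,"rz": -4,"gripper": -1},{"tx": 0,"ty": 0,"tz": 0,"rx": 0,"ry": 0,"rz": 0,"gripper": -1},{"tx": 0,"ty": 0,"tz": 0,"rx": 0,"ry": 0,"rz": 0,"gripper": -1}], squeeze=40)

```text
clock: 5.8
eef_pos: [630.3, -92.7, 78.5]
tcp_rot: [3.139, -0.0, 1.396]
contact_force: [5.3, -0.0, -11.0]
opening: 0.686
```

```bash
python3 st.py
```

```text
clock 5.8
eef_pos [630.311 -92.676  78.486]
tcp_rot [ 3.139 -0.     1.396]
contact_force [  5.303  -0.005 -11.042]
wrist_torque [ 0.226 -0.677  0.035]
opening 0.685619988726383
yaw deg 79.96315421415707 q6 0.026520290453613236
```

Call:
move_arm(increments=[{"tx": 0,"ty": 0,"tz": 0,"rx": 0,"ry": 0,"rz": -6,"gripper": -1},{"tx": 0,"ty": 0,"tz": 0,"rx": 0,"ry": 0,"rz": -6,"gripper": -1},{"tx": 0,"ty": 0,"tz": 0,"rx": 0,"ry": 0,"rz": -4,"gripper": -1},{"tx": 0,"ty": 0,"tz": 0,"rx": 0,"ry": 0,"rz": -2,"gripper": -1},{"tx": 0,"ty": 0,"tz": 0,"rx": 0,"ry": 0,"rz": -2,"gripper": -1},{"tx": 0,"ty": 0,"tz": 0,"rx": 0,"ry": 0,"rz": 0,"gripper": -1},{"tx": 0,"ty": 0,"tz": 0,"rx": 0,"ry": 0,"rz": 0,"gripper": -1}], squeeze=40)

```text
clock: 6.5
eef_pos: [630.5, -92.7, 78.5]
tcp_rot: [3.139, 0.001, 1.745]
contact_force: [5.3, 0.0, -11.1]
opening: 0.686
```

```bash
python3 st.py
```

```text
clock 6.5
eef_pos [630.478 -92.706  78.488]
tcp_rot [3.139 0.001 1.745]
contact_force [  5.319   0.037 -11.145]
wrist_torque [ 0.207 -0.77  -0.003]
opening 0.6859859856105078
yaw deg 99.96309362713349 q6 -0.32251765478190053
```

Call:
move_arm(increments=[{"tx": 0,"ty": 0,"tz": 0,"rx": 0,"ry": 0,"rz": -2,"gripper": -1},{"tx": 0,"ty": 0,"tz": 0,"rx": 0,"ry": 0,"rz": 0,"gripper": -1},{"tx": 0,"ty": 0,"tz": 0,"rx": 0,"ry": 0,"rz": 0,"gripper": -1}], squeeze=40)

```text
clock: 6.8
eef_pos: [630.5, -92.7, 78.5]
tcp_rot: [3.139, 0.001, 1.779]
contact_force: [5.8, 0.6, -11.6]
opening: 0.685
```

```bash
python3 st.py
```

```text
clock 6.8
eef_pos [630.475 -92.688  78.488]
tcp_rot [3.139 0.001 1.779]
contact_force [  5.841   0.601 -11.57 ]
wrist_torque [ 0.182 -0.795 -0.194]
opening 0.6849472209972005
yaw deg 101.94039725484785 q6 -0.3571318033389945
```

Torque jumped to 0.19 N m at 2° past 100°, which is more than a click gives, so this is the stop. I'll back off, release, lift and check the pointer.

Call:
move_arm(increments=[{"tx": 0,"ty": 0,"tz": 0,"rx": 0,"ry": 0,"rz": 2,"gripper": -1},{"tx": 0,"ty": 0,"tz": 0,"rx": 0,"ry": 0,"rz": 0,"gripper": 1},{"tx": 0,"ty": 0,"tz": 0,"rx": 0,"ry": 0,"rz": 0,"gripper": 1},{"tx": 0,"ty": 0,"tz": 0,"rx": 0,"ry": 0,"rz": 0,"gripper": 1},{"tx": 0,"ty": 0,"tz": -2,"rx": 0,"ry": 0,"rz": 0,"gripper": 1},{"tx": 0,"ty": 0,"tz": -4,"rx": 0,"ry": 0,"rz": 0,"gripper": 1},{"tx": 0,"ty": 0,"tz": -4,"rx": 0,"ry": 0,"rz": 0,"gripper": 1},{"tx": 0,"ty": 0,"tz": -4,"rx": 0,"ry": 0,"rz": 0,"gripper": 1},{"tx": 0,"ty": 0,"tz": 0,"rx": 0,"ry": 0,"rz": 0,"gripper": 1}], squeeze=40)

```text
clock: 7.7
eef_pos: [632.5, -93.3, 225.1]
tcp_rot: [3.132, 0.003, 1.745]
contact_force: [0.7, 0.1, 0.4]
opening: 1.002
```

```bash
python3 look.py d.png 630,-92; python3 fit.py pics/r_d.png 630 -92 630 -92
```

```text
7.7 [632.5 -93.3 225.1] [3.1 0.  1.7] q6 -0.3224270907968531
dial_top 0.67 [184. 256.] [628.3 -91.  105.1] [628.3 -91.1 105. ]
dial_stop 0.74 [ 82. 234.] [590.8  -0.1  71.2] [590.7  -0.   70.5]
start_key_top 0.69 [172. 221.] [590.1 -92.8  71.1] [592.1 -88.2  92. ]
dark<30 centre (628.2,-89.9) diam 57.3 61.6
dark<38 centre (626.9,-89.7) diam 59.8 64.0
dark<46 centre (624.3,-87.1) diam 60.2 74.3
dark<55 centre (623.1,-85.9) diam 69.2 79.7
dark<85 centre (626.7,-84.5) diam 81.8 82.8
dark<95 centre (626.5,-84.5) diam 82.9 84.2
pointer px 672 cw from -x: 2.251502901285903 r 10.5 25.871074581470324
line dir cw from -x (mod 180): 2.42467676445807
```

View pics/r_d.png

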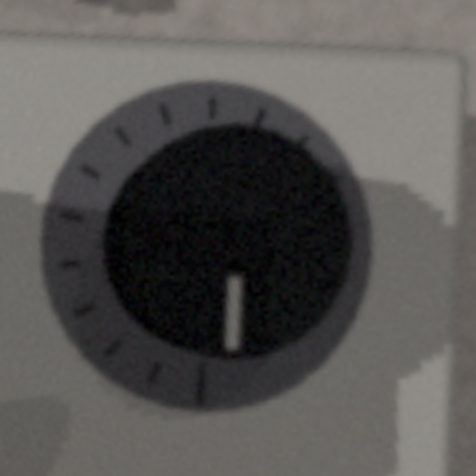

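The dial rests at click 0: the pointer's line direction is 2.4° clockwise from -x, which matches the console's yaw of about 3°. The long tick and the pointer both face front. Now I'll grip again and turn clockwise 140°.

Call:
move_arm(increments=[{"tx": 0,"ty": 0,"tz": 4,"rx": 0,"ry": 0,"rz": 0,"gripper": 1},{"tx": 0,"ty": 0,"tz": 4,"rx": 0,"ry": 0,"rz": 0,"gripper": 1},{"tx": 0,"ty": 0,"tz": 3.4,"rx": 0,"ry": 0,"rz": 0,"gripper": 1},{"tx": 0,"ty": 0,"tz": 2.5,"rx": 0,"ry": 0,"rz": 0,"gripper": 1},{"tx": 0,"ty": 0,"tz": 0,"rx": 0,"ry": 0,"rz": 0,"gripper": 1},{"tx": 0,"ty": 0,"tz": 0,"rx": 0,"ry": 0,"rz": 0,"gripper": 1},{"tx": 0,"ty": 0,"tz": 0,"rx": 0,"ry": 0,"rz": 0,"gripper": -1},{"tx": 0,"ty": 0,"tz": 0,"rx": 0,"ry": 0,"rz": 0,"gripper": -1},{"tx": 0,"ty": 0,"tz": 0,"rx": 0,"ry": 0,"rz": 0,"gripper": -1},{"tx": 0,"ty": 0,"tz": 0,"rx": 0,"ry": 0,"rz": 0,"gripper": -1},{"tx": 0,"ty": 0,"tz": 0,"rx": 0,"ry": 0,"rz": 0,"gripper": -1}], squeeze=40)

```text
clock: 9.05
eef_pos: [630.7, -92.8, 81.3]
tcp_rot: [3.138, 0.001, 1.744]
contact_force: [1.3, 0.7, 7.5]
opening: 0.689
```

```bash
python3 st.py
```

```text
clock 9.05
eef_pos [630.732 -92.794  81.319]
tcp_rot [3.138 0.001 1.744]
contact_force [1.255 0.656 7.522]
wrist_torque [ 0.115 -0.028  0.002]
opening 0.688860383776278
yaw deg 99.93199658488928 q6 -0.3219894149861035
```

Turning 17 × 8° + 4° = 140°.

Call:
move_arm(increments=[{"tx": 0,"ty": 0,"tz": 0,"rx": 0,"ry": 0,"rz": 8,"gripper": -1},{"tx": 0,"ty": 0,"tz": 0,"rx": 0,"ry": 0,"rz": 8,"gripper": -1},{"tx": 0,"ty": 0,"tz": 0,"rx": 0,"ry": 0,"rz": 8,"gripper": -1},{"tx": 0,"ty": 0,"tz": 0,"rx": 0,"ry": 0,"rz": 8,"gripper": -1},{"tx": 0,"ty": 0,"tz": 0,"rx": 0,"ry": 0,"rz": 8,"gripper": -1},{"tx": 0,"ty": 0,"tz": 0,"rx": 0,"ry": 0,"rz": 8,"gripper": -1},{"tx": 0,"ty": 0,"tz": 0,"rx": 0,"ry": 0,"rz": 8,"gripper": -1},{"tx": 0,"ty": 0,"tz": 0,"rx": 0,"ry": 0,"rz": 8,"gripper": -1},{"tx": 0,"ty": 0,"tz": 0,"rx": 0,"ry": 0,"rz": 8,"gripper": -1},{"tx": 0,"ty": 0,"tz": 0,"rx": 0,"ry": 0,"rz": 8,"gripper": -1}], squeeze=40)

```text
clock: 10.05
eef_pos: [630.1, -92.5, 81.3]
tcp_rot: [3.141, -0.002, 0.342]
contact_force: [-2.5, 2.4, 10.4]
opening: 0.689
```

Call:
move_arm(increments=[{"tx": 0,"ty": 0,"tz": 0,"rx": 0,"ry": 0,"rz": 8,"gripper": -1},{"tx": 0,"ty": 0,"tz": 0,"rx": 0,"ry": 0,"rz": 8,"gripper": -1},{"tx": 0,"ty": 0,"tz": 0,"rx": 0,"ry": 0,"rz": 8,"gripper": -1},{"tx": 0,"ty": 0,"tz": 0,"rx": 0,"ry": 0,"rz": 8,"gripper": -1},{"tx": 0,"ty": 0,"tz": 0,"rx": 0,"ry": 0,"rz": 8,"gripper": -1},{"tx": 0,"ty": 0,"tz": 0,"rx": 0,"ry": 0,"rz": 8,"gripper": -1},{"tx": 0,"ty": 0,"tz": 0,"rx": 0,"ry": 0,"rz": 8,"gripper": -1},{"tx": 0,"ty": 0,"tz": 0,"rx": 0,"ry": 0,"rz": 4,"gripper": -1},{"tx": 0,"ty": 0,"tz": 0,"rx": 0,"ry": 0,"rz": 0,"gripper": -1},{"tx": 0,"ty": 0,"tz": 0,"rx": 0,"ry": 0,"rz": 0,"gripper": -1}], squeeze=40)

```text
clock: 11.05
eef_pos: [630.1, -92.1, 81.3]
tcp_rot: [-3.14, -0.001, -0.699]
contact_force: [-1.7, 5.1, 9.1]
opening: 0.69
```

```bash
python3 st.py
```

```text
clock 11.05
eef_pos [630.108 -92.078  81.301]
tcp_rot [-3.14  -0.001 -0.699]
contact_force [-1.661  5.071  9.129]
wrist_torque [ 0.485  0.449 -0.015]
opening 0.6898072321796187
yaw deg -40.07641764819417 q6 2.1216346570850226
```

Call:
move_arm(increments=[{"tx": 0,"ty": 0,"tz": 0,"rx": 0,"ry": 0,"rz": 0,"gripper": 1},{"tx": 0,"ty": 0,"tz": 0,"rx": 0,"ry": 0,"rz": 0,"gripper": 1},{"tx": 0,"ty": 0,"tz": 0,"rx": 0,"ry": 0,"rz": 0,"gripper": 1},{"tx": 0,"ty": 0,"tz": 0,"rx": 0,"ry": 0,"rz": 0,"gripper": 1},{"tx": 0,"ty": 0,"tz": -2,"rx": 0,"ry": 0,"rz": 0,"gripper": 1},{"tx": 0,"ty": 0,"tz": -4,"rx": 0,"ry": 0,"rz": 0,"gripper": 1},{"tx": 0,"ty": 0,"tz": -4,"rx": 0,"ry": 0,"rz": 0,"gripper": 1},{"tx": 0,"ty": 0,"tz": -4,"rx": 0,"ry": 0,"rz": 0,"gripper": 1},{"tx": 0,"ty": 0,"tz": 0,"rx": 0,"ry": 0,"rz": 0,"gripper": 1},{"tx": 0,"ty": 0,"tz": 0,"rx": 0,"ry": 0,"rz": 0,"gripper": 1}], squeeze=40)

```text
clock: 12.05
eef_pos: [629.6, -92.9, 220.2]
tcp_rot: [-3.141, -0.002, -0.699]
contact_force: [0.4, 0.1, -0.4]
opening: 1.003
```

```bash
python3 look.py e.png 630,-92; python3 fit.py pics/r_e.png 630 -92 630 -92
python3 -c "
import cv2,numpy as np
a=cv2.imread('pics/e.png');b=cv2.imread('pics/r_e.png');b=cv2.resize(b,(288,288));b=cv2.copyMakeBorder(b,0,96,0,0,0);cv2.imwrite('pics/e2.png',np.hstack([a,b]))"
```

```text
12.05 [629.6 -92.9 220.2] [-3.1 -0.  -0.7] q6 2.121513819215021
dial_top 0.82 [187. 260.] [630.6 -92.6 106.2] [630.4 -92.4 105. ]
dial_stop 0.94 [208. 282.] [590.2 -90.   71.9] [589.7 -89.8  70.5]
start_key_top 0.76 [277. 327.] [503.3 -80.9  92.1] [503.3 -80.9  92. ]
bright n 267 mean 13.941947565543071 11.633895131086142 ang 39.843398822228046
line dir ang 37.591704066975616 extent 15.501919427980262
dark<30 centre (629.0,-94.2) diam 55.3 63.4
dark<38 centre (629.9,-93.1) diam 59.4 63.2
dark<46 centre (629.3,-92.9) diam 61.1 64.9
dark<55 centre (628.8,-97.7) diam 65.8 80.3
dark<85 centre (634.0,-97.2) diam 81.6 82.6
dark<95 centre (633.9,-97.2) diam 82.6 83.8
pointer px 1069 cw from -x: 140.56850204521953 r 7.956915231419774 25.96391726993444
line dir cw from -x (mod 180): 142.38466655788255
```

View pics/e2.png

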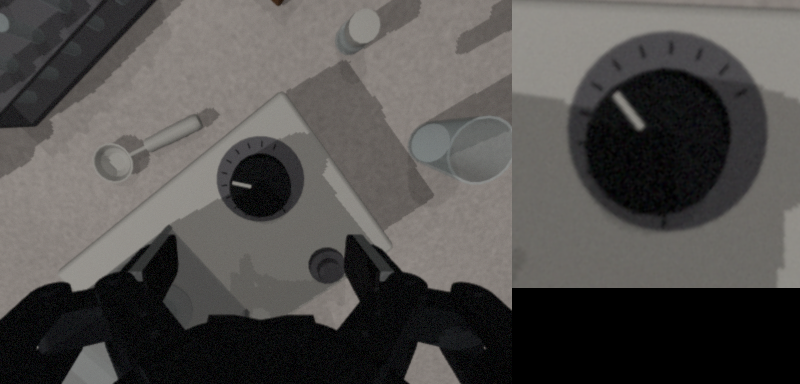

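The pointer is at 142.4°, exactly 140° from click 0, so this is click 7. Next is the key at about (505, -84.5), with its top at about 92 mm. I'll move over it with the fingers shut.

Call:
move_arm(increments=[{"tx": -3.36,"ty": 2.46,"tz": 0,"rx": 0,"ry": 0,"rz": 0,"gripper": -1},{"tx": -3.36,"ty": 2.46,"tz": 0,"rx": 0,"ry": 0,"rz": 0,"gripper": -1},{"tx": -3.36,"ty": 2.46,"tz": 0,"rx": 0,"ry": 0,"rz": 0,"gripper": -1},{"tx": 0,"ty": 0,"tz": 3,"rx": 0,"ry": 0,"rz": 0,"gripper": -1},{"tx": 0,"ty": 0,"tz": 3,"rx": 0,"ry": 0,"rz": 0,"gripper": -1},{"tx": 0,"ty": 0,"tz": 3,"rx": 0,"ry": 0,"rz": 0,"gripper": -1},{"tx": 0,"ty": 0,"tz": 2,"rx": 0,"ry": 0,"rz": 0,"gripper": -1},{"tx": 0,"ty": 0,"tz": 0,"rx": 0,"ry": 0,"rz": 0,"gripper": -1},{"tx": 0,"ty": 0,"tz": 0,"rx": 0,"ry": 0,"rz": 0,"gripper": -1},{"tx": 0,"ty": 0,"tz": 0,"rx": 0,"ry": 0,"rz": 0,"gripper": -1}], squeeze=40)

```text
clock: 13.3
eef_pos: [505.3, -84.4, 110.2]
tcp_rot: [-3.141, -0.001, -0.699]
contact_force: [-0.1, -0.5, 0.6]
opening: -0.001
```

```bash
python3 st.py
python3 - <<'E'
from h import *
a,_=r.grab_frame('side'); T=toolT(); b,_=r.grab_frame('wrist')
save('f.png',np.hstack([cv2.resize(a[160:310,160:360],(512,384)),b[:,100:388]]))
E
```

```text
clock 13.3
eef_pos [505.296 -84.417 110.202]
tcp_rot [-3.141 -0.001 -0.699]
contact_force [-0.091 -0.548  0.614]
wrist_torque [ 0.042 -0.018 -0.029]
opening -0.0005737471199120923
yaw deg -40.06955575033324 q6 2.1016520372137966
```

View pics/f.png

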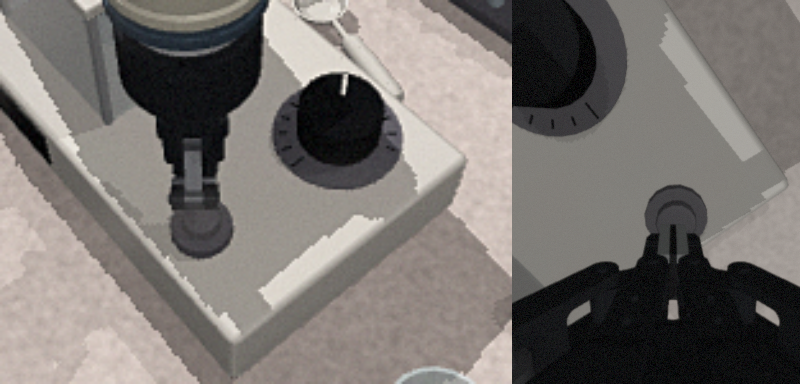

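The shut fingers are centred above the key: fingertips at about (195,205) and key at (205,235) in the left crop. The wrist view agrees. Pressing down in steps.

Call:
move_arm(increments=[{"tx": 0,"ty": 0,"tz": 1,"rx": 0,"ry": 0,"rz": 0,"gripper": -1},{"tx": 0,"ty": 0,"tz": 0.5,"rx": 0,"ry": 0,"rz": 0,"gripper": -1},{"tx": 0,"ty": 0,"tz": 0.4,"rx": 0,"ry": 0,"rz": 0,"gripper": -1},{"tx": 0,"ty": 0,"tz": 0.2,"rx": 0,"ry": 0,"rz": 0,"gripper": -1},{"tx": 0,"ty": 0,"tz": 0,"rx": 0,"ry": 0,"rz": 0,"gripper": -1},{"tx": 0,"ty": 0,"tz": 0,"rx": 0,"ry": 0,"rz": 0,"gripper": -1}], squeeze=40)

```text
clock: 14.0
eef_pos: [504.4, -84.2, 88.3]
tcp_rot: [3.141, 0.0, -0.699]
contact_force: [-2.0, 0.3, 3.4]
opening: -0.004
```

Call:
move_arm(increments=[{"tx": 0,"ty": 0,"tz": 0.2,"rx": 0,"ry": 0,"rz": 0,"gripper": -1},{"tx": 0,"ty": 0,"tz": 0,"rx": 0,"ry": 0,"rz": 0,"gripper": -1},{"tx": 0,"ty": 0,"tz": 0,"rx": 0,"ry": 0,"rz": 0,"gripper": -1}], squeeze=40)

```text
clock: 14.3
eef_pos: [504.4, -84.3, 86.3]
tcp_rot: [3.141, 0.0, -0.699]
contact_force: [-2.0, 0.4, 4.6]
opening: 0.002
```

Call:
move_arm(increments=[{"tx": 0,"ty": 0,"tz": 0.15,"rx": 0,"ry": 0,"rz": 0,"gripper": -1},{"tx": 0,"ty": 0,"tz": 0,"rx": 0,"ry": 0,"rz": 0,"gripper": -1},{"tx": 0,"ty": 0,"tz": 0,"rx": 0,"ry": 0,"rz": 0,"gripper": -1}], squeeze=40)

```text
clock: 14.6
eef_pos: [504.5, -84.2, 85.8]
tcp_rot: [-3.142, 0.0, -0.699]
contact_force: [-6.1, 0.8, 18.6]
opening: 0.0
```

Call:
move_arm(increments=[{"tx": 0,"ty": 0,"tz": 0.1,"rx": 0,"ry": 0,"rz": 0,"gripper": -1},{"tx": 0,"ty": 0,"tz": 0,"rx": 0,"ry": 0,"rz": 0,"gripper": -1},{"tx": 0,"ty": 0,"tz": 0,"rx": 0,"ry": 0,"rz": 0,"gripper": -1}], squeeze=40)

```text
clock: 14.9
eef_pos: [504.5, -84.3, 85.6]
tcp_rot: [-3.142, -0.0, -0.699]
contact_force: [-10.2, 2.1, 30.2]
opening: 0.001
```

Hard bottom at z ≈ 86, which is 6 mm below the key top, with the spring force at about 5 N just before it. Lifting off and checking.

Call:
move_arm(increments=[{"tx": 0,"ty": 0,"tz": -0.5,"rx": 0,"ry": 0,"rz": 0,"gripper": -1},{"tx": 0,"ty": 0,"tz": -1,"rx": 0,"ry": 0,"rz": 0,"gripper": -1},{"tx": 0,"ty": 0,"tz": -3,"rx": 0,"ry": 0,"rz": 0,"gripper": -1},{"tx": 0,"ty": 0,"tz": -4,"rx": 0,"ry": 0,"rz": 0,"gripper": -1},{"tx": 0,"ty": 0,"tz": -4,"rx": 0,"ry": 0,"rz": 0,"gripper": -1},{"tx": 0,"ty": 0,"tz": -2,"rx": 0,"ry": 0,"rz": 0,"gripper": -1},{"tx": 0,"ty": 0,"tz": 0,"rx": 0,"ry": 0,"rz": 0,"gripper": -1},{"tx": 0,"ty": 0,"tz": 0,"rx": 0,"ry": 0,"rz": 0,"gripper": -1}], squeeze=40)

```text
clock: 15.7
eef_pos: [504.7, -84.3, 228.8]
tcp_rot: [-3.141, -0.001, -0.699]
contact_force: [-0.2, -0.0, 0.4]
opening: -0.0
```

```bash
python3 st.py; python3 look.py g.png 630,-92; python3 fit.py pics/r_g.png 630 -92 630 -92 |tail -2
```

```text
clock 15.7
eef_pos [504.657 -84.297 228.84 ]
tcp_rot [-3.141 -0.001 -0.699]
contact_force [-0.232 -0.02   0.423]
wrist_torque [-0.038  0.067 -0.01 ]
opening -0.00046963074887615305
yaw deg -40.068835429880856 q6 2.1016794714645286
15.7 [504.7 -84.3 228.8] [-3.1 -0.  -0.7] q6 2.1016794714645286
dial_top 0.72 [ 74. 174.] [631.8 -90.6 104.8] [631.8 -90.6 105. ]
dial_base 0.83 [ 81. 189.] [618.7 -96.7 105.1] [627.1 -92.8  70. ]
dial_stop 0.8 [112. 211.] [590.9 -90.   72.2] [591.1 -89.8  70.5]
start_key_top 0.84 [182. 262.] [503.5 -85.2  91.4] [503.6 -85.3  92. ]
bright n 586 mean 13.838310580204778 11.282423208191126 ang 39.19048179581795
line dir ang 37.750359457736316 extent 16.248081372757184
pointer px 1137 cw from -x: 141.03841843109092 r 7.6198753270640855 25.96391726993444
line dir cw from -x (mod 180): 142.34161844177174
```

View pics/g.png

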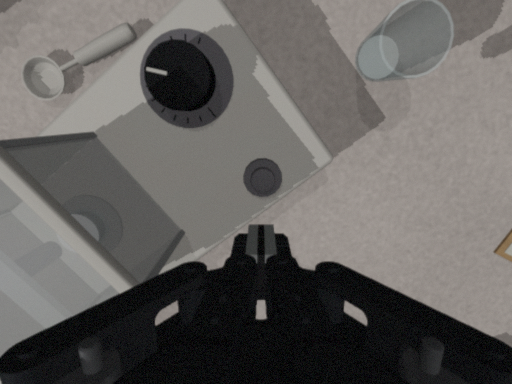

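The dial at (180,75) still points to click 7 (142.3°). The key at (262,180) is up, its top reading 91.4 mm as before, and the fingers are clear. Handing in.

```bash
python3 -c "
from rig import r
print(r.sign_off())"
```

```text
the job is handed in; nothing more can be done
None
```

The dial is set to the seventh click, the start key has been pressed and released, and the job is handed in at about 16 s of the 72 s allowed. No verdict was reported.

- **End stop:** I turned the dial back 100° anticlockwise from click 5. At 2° further the moment rose to 0.19 N m, more than a click gives, which confirmed the stop. After letting go, the pointer was at click 0.
- **Seven clicks:** I turned it clockwise 140° and let go. The pointer direction went from 2.4° to 142.4°, and still read 142.3° after the key press.
- **Start key:** I pressed it down about 6 mm until it would go no further. The last reading before that was 4.6 N and the peak was 30 N. After release its top was back at about 91 mm, the same as before.
- **Glassware and scoop:** the arm kept clear of the beaker, jar and scoop, but I did not measure them again at the end.
- **Disagreements:** the trained networks placed the dial's centre a few mm off, so I used a circle fit instead. One wrist view gave wrong places for the key and the dial stop, which I ignored.

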